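# Open the push-and-turn cap of a solvent can

## Robot

A 6-joint arm with a two-finger parallel gripper is mounted at the origin on the work surface; the furniture and walls round the work are solid. World frame = base frame: x ahead of the robot, y to its left, z up, the work surface at z = 0. Lengths are in m, angles in rad, forces in N, time in s.
With the tool pointing down it reaches from about 0.425 to 0.95 m from the base axis. Payload 14.7 kg.
Tool frame: the origin (TCP) lies at the very end of the fingers, on their centre line; the grasp point (between the pads) lies 19 mm behind it; z points along the fingers, y is the line along which they close (so a half turn about z gives the same grasp; the last joint's range is limited). The gripper opens to 85 mm and grips with 20 to 120 N. Pads are 22 mm wide; open, the fingers measure 114 mm over their backs; the gripper's body (76 mm by 85 mm) begins 54 mm behind the grasp point. The pads swing forward as they close: fully open they stand 13 mm farther back than shut.
Start: joints at [-1.352, 0.48, 1.596, -0, 1.065, -0.047], TCP at [0.171, -0.627, 0.231] pointing down, gripper open.
Joint ranges: [-2.75, 2.75], [-0.82, 2.05], [0.23, 2.67], [-1.56, 4.7], [0.09, 2.69], [-2.92, 2.92]. Speed limits (rad/s): [1.89, 1.89, 2.39, 3.01, 3.01, 3.01].

## Interface

Orientations are given as a unit quaternion [w, x, y, z].
In Python, from station import * gives the robot as it stands.
- The arm moves only by the tool carry_out, never from a script. Its argument "deltas" is a list of rows, each an object with "slide": the shift along the tool's x, y, z scaled (see below), a list of three; "angular": the turn, a rotation vector about the tool's x, y, z scaled (see below), a list of three. In form: [{"slide": [x, y, z], "angular": [rx, ry, rz]}, ...]. A call has 1 to 12 rows; each row is the pose to reach, as a shift and turn from the pose commanded when the call began, along the tool's axes at that moment; what a row does not reach only later rows make up. The controller multiplies each number of a shift by 0.2 m and each number of a turn by 90 degrees. A row lasts 1/12 s, in which the tool goes at most 41.7 mm and 7.16 degrees, less where a joint would pass 70% of its speed; a pose out of reach is approached as far as the arm can. A call with a number of a shift or a turn outside -1 to 1 is refused whole. A call with a gripper value outside its range is refused whole. "gripper" is the closure, from -1 (fully open) to 1 (shut), set as the call begins (left out, the last holds). The fingers move at their own pace and stop on an object; "force" is the grip in N (left out, the last holds). Time passes only in rows, so rows that repeat a pose let the fingers close. It gives the time, the measured TCP pose, the force, the opening and the grip force at its end, in the units of the state.
- get_obs(): the state, without advancing time (a new reading comes with each control period).
- get_image(name): name is "scene" or "top"; returns a dict with "img" (420x560x3 uint8, red, green, blue), "fx", "fy", "cx", "cy" (pixels), "k1" (the pictures are not rectified: a ray, as slopes to the right and down, at radius r is drawn at 1 + k1 r^2 times it, then the intrinsics apply), "view" (4x4, takes a point from world to camera coordinates). Camera axes: x right, y down, z forward; pixel columns grow to the right and rows downward; lengths in m; the calibration is good to about 2 mm. A picture is of the moment at which its call begins. There is no depth.
- sign_off(): hands the job in; it is judged then, once.
The state is a dict: "clock": time; "joint_positions": joint angles; "joint_vel": joint speeds; "joint_torque": joint torques, N m; "tcp_pos": TCP position; "eef_rot": TCP orientation; "ft_force": force on the tool from outside, world axes, zero at the start; "moment": the same for the moment, N m; "width": finger opening in m; "finger_force": force on a finger pad.
Only numpy, scipy, OpenCV 4.12 (cv2) and the standard library are available. Lean on these libraries where they do the work, as an engineer would, in place of code of your own. Each camera call takes 0.05 s, during which the arm holds its last target. There are 200 camera calls.

## Task

Open the solvent can that leans in its cradle: its black cap is child-resistant, so push it down hard along its own axis and, while pressing, turn it anticlockwise until it is free, then take it off. Lay the cap flat in the empty steel drip tray, open side down, and let go. Leave the tape measure, the sanding block and the spring clamp where they are.

Things in the scene. Friction and masses are not known exactly. Their poses are not given: they have to be found in the camera images.
- can: Oblong metal solvent can (75 x 120 x 165 mm, paper label) leaning in a dark steel cradle, one piece, fixed to the bench. Origin: centre of the underside of the 150 x 120 mm foot plate, z up. The can leans 30 deg towards its own -x (roughly the robot's side), so its neck points up and to -x. The centre of its flat top end is at (-0.053, 0, 0.188) in this frame.
- neck_frame (a point): Centre of the neck's foot on the can's flat top end; z is the neck's axis, outward, 30 deg from vertical; x, y parallel to the cap's while locked. Neck 34 mm wide, 31 mm high, with a 45 mm bayonet flange. Kept pressed, the cap turns anticlockwise seen from its top (positive about z); at 52 to 70 deg (aim for 60, hard stop at 70) it lifts straight off along z. Not pressed it turns only about 5 deg.
- cap: Loose round black plastic cap, ribbed side, 57 mm diameter, 26 mm high, about 50 g, closed on top. Origin: centre of its open lower rim; z along its axis to the closed top. Starts locked on the neck, axis 30 deg from vertical, rim 18 mm above the can's top end, the space round it clear. Any grip across it serves. Press it 4 mm or more along its axis (6 mm is right, 9 mm the hard end) to turn.
- seal (a joint): Spring-loaded seal disc inside the neck that the cap presses on: 0 m with the cap locked, grows as the cap is pressed down (hard end about 0.009), -0.006 when the cap is off. The spring pushes the cap outward with about 12 N when locked, 16 N at 4 mm, 18 N at 6.5 mm (900 N/m).
- tray: Square open drip tray of plain steel, 160 x 160 mm, 18 mm high, walls and floor 3 mm, loose, 0.8 kg, lying on the bench beside the can. Origin: centre of its underside; z up.
- tape_measure: Yellow and black tape measure, 62 x 78 x 33 mm, bystander. Origin: centre of its underside.
- sanding_block: Wooden sanding block, 51 x 91 x 31 mm, bystander. Origin: centre of its underside.
- spring_clamp: Orange spring clamp, 44 x 85 x 24 mm, lying on the bench, bystander. Origin: centre of its underside.
Mind the look-alikes: they are no part of the job. What is shaped like the can but yellow is not meant. Leave any green look-alike of the cap alone.

How it is judged:
By the outcome, as a careful person would: the job done as asked, in the order asked, and still so for the second after the job is handed in, with the robot touching nothing.
It also fails if it takes over 48 s, if anything falls off the work surface, if the arm or the gripper's body presses on something with over 40 N, if the wrist force passes 120 N, or if a joint passes its speed limit or range.

## Working session

There is one attempt and no reset: what is moved stays moved. The work goes in short steps, Python scripts to look and compute and a tool call to move; the robot and the scene stay as the last step left them, time stands still between calls to the robot, and variables do not carry over. Pictures are saved under pics/ and viewed, at most 10 in all, crops included, and the job is handed in when it is done.

Besides the shell and the picture viewer there is one more tool, called after "Emit:" as name([rows], argument=value, ...), one row to a line, values as JSON. carry_out: Moves the arm, as the interface text tells. Its arguments: {"type":"object","properties":{"deltas":{"type":"array"},"gripper":{"type":"number"},"force":{"type":"number"}},"required":["deltas"]}

```bash
mkdir -p pics; ls; python3 - <<'E'
from station import *
import cv2, pickle
d={}
for n in("scene","top"):
    d[n]=get_image(n); cv2.imwrite(f"pics/{n}0.png",d[n]["img"][:,:,::-1])
    print(n,{k:v for k,v in d[n].items() if k!="img"})
pickle.dump(d,open("im0.pkl","wb"))
print(get_obs())
E
```

```text
pics
scene {'fx': 414.5530987960946, 'fy': 414.5530987960946, 'cx': 281.9112700182222, 'cy': 212.05503456831394, 'k1': -0.020230435059016377, 'view': array([[-0.8666034 , -0.49861737, -0.01947449,  0.41383207],
       [-0.33151653,  0.60447167, -0.72436924,  0.31038811],
       [ 0.37295486, -0.62128473, -0.68913711,  0.87061236],
       [ 0.        ,  0.        ,  0.        ,  1.        ]])}
top {'fx': 413.44815075070886, 'fy': 413.44815075070886, 'cx': 281.9511169313153, 'cy': 215.65117632724196, 'k1': 0.01935122814819383, 'view': array([[-0.01758927, -0.99977952, -0.01146875, -0.02909653],
       [-0.99951809,  0.01787579, -0.02537785,  0.4785112 ],
       [ 0.02557727,  0.01101684, -0.99961214,  1.01650491],
       [ 0.        ,  0.        ,  0.        ,  1.        ]])}
{'clock': 0.1, 'joint_positions': array([-1.35153600e+00,  4.80744332e-01,  1.59683914e+00,  1.68502903e-05,
        1.06513524e+00, -4.66355911e-02]), 'joint_vel': array([-1.09942330e-04, -6.69695950e-04, -8.09753639e-04,  9.25296866e-04,
       -1.48881950e-03, -8.25346789e-05]), 'joint_torque': array([ 1.52569235e-03, -9.52249074e+01, -4.31040823e+01,  5.90943273e-05,
        5.19585228e-03, -1.36470393e-05]), 'tcp_pos': array([ 0.17071959, -0.62676785,  0.23074213]), 'eef_rot': array([-5.61568504e-04,  9.91175814e-01,  1.32552587e-01, -4.11950219e-05]), 'ft_force': array([-0.23547853,  0.0964157 , -0.92358099]), 'moment': array([-0.10478282,  0.00559455, -0.00142225]), 'finger_force': 0.0, 'width': 0.08516428311350899}
```

View pics/scene0.png

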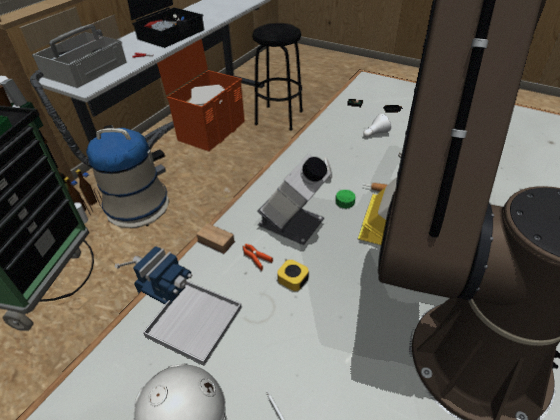

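View pics/top0.png

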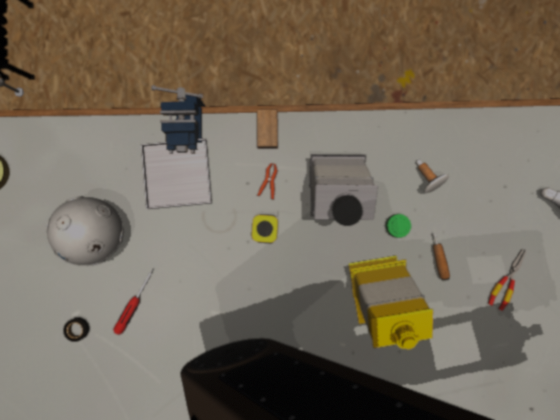

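The scene shows these candidates:
- Black cap on the grey can: top (347,210), scene (315,169). This is the one that fits the description.
- Green look-alike cap: top (399,225), scene (345,198).
- Yellow can and its cap: top (404,335).
- Tray: top (177,174), scene (195,321).

I'll check the choice in a close crop.

```bash
python3 - <<'E'
import pickle,cv2,numpy as np
d=pickle.load(open("im0.pkl","rb"))
a=d["top"]["img"][145:235,300:390]; b=d["scene"]["img"][145:245,250:340]
r=lambda x:cv2.resize(x,(400,400*x.shape[0]//90),interpolation=cv2.INTER_CUBIC)
A=r(a);B=r(b);A=cv2.copyMakeBorder(A,0,B.shape[0]-A.shape[0],0,0,cv2.BORDER_CONSTANT)
cv2.imwrite("pics/crop1.png",np.hstack([A,B])[:,:,::-1])
for n,(x0,y0,x1,y1) in {"top":(325,190,370,230),"scene":(295,150,335,190)}.items():
    g=d[n]["img"][y0:y1,x0:x1].max(2); print(n); 
    for row in g[::3]: print(' '.join('%3d'%v for v in row[::2]))
E
```

```text
top
127 126 126 126 127 126 126 125 126 126 126 124 113 110 110 110 113 125 128 128 128 128 129
126 126 126 126 127 127 126 121 114 111 114 110 108 116 123 126 126 126 127 128 127 129 128
127 127 128 127 127 118  96  80  61  48  42  38  41  45  63 100 122 128 128 128 129 129 129
129 128 128 128 114  69  41  32  32  32  32  32  34  34  32  36  68 114 130 131 130 129 127
126 126 124 101  61  35  31  30  33  34  33  34  33  34  33  33  33  59 109 119 117 117 117
127 126 110  73  42  31  32  33  33  33  34  34  33  33  34  33  33  36  73 111 116 116 117
128 125 100  62  35  32  33  33  33  33  32  34  34  34  33  33  33  34  50 101 115 116 116
127 111  83  67  38  33  34  33  32  33  32  33  34  33  32  33  33  32  43  94 116 117 117
126 106  81  74  45  33  33  33  34  33  33  33  33  32  33  32  32  33  49 100 116 115 116
128 121  89  78  59  36  33  33  33  34  33  32  33  33  33  32  32  37  81 114 117 116 117
 83  82  77  76  82  71  40  33  33  33  33  32  34  33  33  33  42  89 120 125 125 125 127
 80  81  84 109 130 132 114  74  43  36  33  33  34  36  48  79 114 132 134 134 134 
[... 617 characters left out ...]
   9  16  18  19  21  20  21  15  17  15  21 162 136 181 182
170 171 171 157  11   8  16  22  21  22  23  19  19  20  19  20 159 136 162 180
170 165 169 147  19   8   7  13  22  16  17  23  17  14  15  18 122 150 143 180
166 166 171 106  56   4   4  10   6  14  19  20  21  19  16  57 146 143 104 179
167 170 167 119  83  62  13   9   6   1   8   9  13   4  87 153 120  70 105 180
170 168 171 169  76  82  79  56  27   7   8   9  47  81 135 100  85  87 155 180
169 171 169 169 150  87  76  69  72  77  80  87  87  83 129 162 142 140 180 181
172 171 168 168 167 168  98  88  85  88  90  89  86 162 181 180 180 180 183 180
134 167 169 165 168 169 171 114 102 100  90  86 171 181 182 181 181 180 180 182
```

View pics/crop1.png

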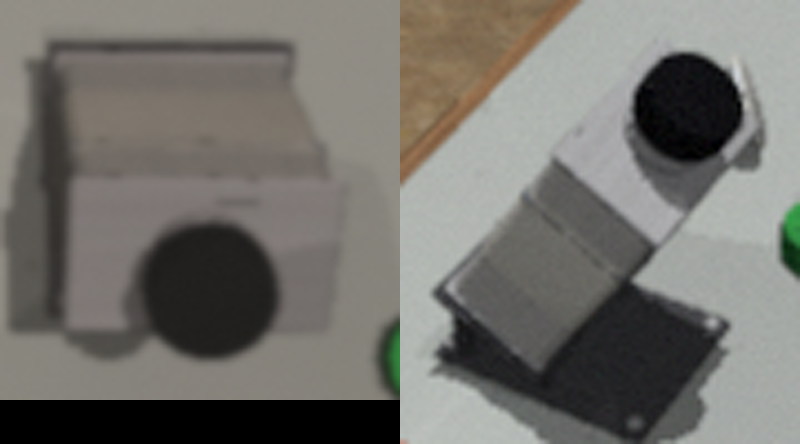

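The crop confirms it: the black cap sits on the grey leaning can in the dark cradle, and the green cap is separate on the bench. Next I'll fit the poses from both views.

```bash
cat > h.py <<'E'
import numpy as np,cv2
from scipy.optimize import least_squares,minimize
from scipy.spatial.transform import Rotation as R
def proj(c,P):
    P=np.atleast_2d(P);q=P@c["view"][:3,:3].T+c["view"][:3,3];s=q[:,:2]/q[:,2:]
    s=s*(1+c["k1"]*(s**2).sum(1,keepdims=True))
    return s*[c["fx"],c["fy"]]+[c["cx"],c["cy"]]
def Rz(a): return R.from_euler("z",a).as_matrix()
E
python3 - <<'E'
from h import *; import pickle
d=pickle.load(open("im0.pkl","rb"))
rois={"top":(320,185,375,232),"scene":(290,145,340,195)}; th={"top":55,"scene":45}
S=4; tgt={}
for n,(x0,y0,x1,y1) in rois.items():
    g=d[n]["img"][y0:y1,x0:x1].max(2)
    g=cv2.resize(g,None,fx=S,fy=S,interpolation=cv2.INTER_CUBIC)
    m=(g<th[n]).astype(np.uint8); k,l,st,_=cv2.connectedComponentsWithStats(m)
    i=1+st[1:,4].argmax(); tgt[n]=(l==i).astype(float); print(n,st[i]/S,)
t=np.linspace(0,2*np.pi,60,endpoint=False)
circ=np.c_[np.cos(t)*.0285,np.sin(t)*.0285,0*t]; cap=np.r_[circ,circ+[0,0,.026]]
def T(p):  # cap rim centre p[:3], yaw p[3] of can
    A=Rz(p[3])@R.from_euler("y",-30,degrees=True).as_matrix(); return cap@A.T+p[:3]
def cost(p):
    c=0
    for n,(x0,y0,x1,y1) in rois.items():
        u=(proj(d[n],T(p))-[x0,y0]+.5)*S-.5
        h=cv2.convexHull(u.astype(np.float32)); m=np.zeros_like(tgt[n],np.uint8)
        cv2.fillConvexPoly(m,np.round(h*16).astype(np.int32),1,shift=4); c+=np.abs(m-tgt[n]).sum()/tgt[n].sum()
    return c
# initial triangulation
cs={n:(np.argwhere(tgt[n]).mean(0)[::-1]/S+rois[n][:2]) for n in rois}
f=lambda X:np.r_[proj(d["top"],X)[0]-cs["top"],proj(d["scene"],X)[0]-cs["scene"]]
s=least_squares(f,[.6,-.2,.2]);print("tri cap blob centre",s.x,"res",s.fun)
best=min((minimize(cost,[*(s.x+[0,0,-.013]),y],method="Nelder-Mead",options=dict(initial_simplex=np.array([[*(s.x+[0,0,-.013]),y]]*5)+np.vstack([0*np.ones(4),np.diag([.006,.006,.006,.2])]))) for y in(-.2,0,.2)),key=lambda r:r.fun)
print("cap rim x y z yaw",best.x,best.fun)
# can corners: end-face (top view) and foot-plate (scene)
L=np.array([[-.0205,.06,.2068],[-.0205,-.06,.2068],[-.0855,-.06,.1693],[-.0855,.06,.1693]])
U=np.array([[315,185.5],[377.6,185.5],[374,219],[314,219]])
F=np.array([[-.075,-.06,.004],[-.075,.06,.004]]);V=np.array([[323.8,218.1],[304.5,243.3]])
def w(p,L): return L@Rz(p[3]).T+p[:3]
g=lambda p:np.r_[(proj(d["top"],w(p,L))-U).ravel(),(proj(d["scene"],w(p,F))-V).ravel()]
q=least_squares(lambda p:g(p),[.66,-.2,0,0],loss="soft_l1")
print("can",q.x,g(q.x).round(1)); print("cap rim from can",w(q.x,np.array([[-.062,0,.2036]])))
# tray
H=.08*np.array([[1,1],[1,-1],[-1,-1],[-1,1]])
TU=np.array([[143,143],[208,139],[212,205],[146,208.]]);TV=np.array([[146,331],[185,282],[241,304],[203,360.]])
def tw(p): return np.c_[H,0*H[:,0]]@Rz(p[3]).T+p[:3]
g=lambda p:np.r_[(proj(d["top"],tw(p))-TU).ravel(),(proj(d["scene"],tw(p))-TV).ravel()]
print("scene proj of guess", proj(d["scene"],tw([.65,.22,.018,0])).round())
for o in (0,1,2,3):
    TVo=np.roll(TV,o,0)
    q=least_squares(lambda p:np.r_[(proj(d["top"],tw(p))-TU).ravel(),(proj(d["scene"],tw(p))-TVo).ravel()],[.65,.22,.018,0]); print(o,q.x,q.cost,q.fun.round(1))
E
```

```text
top [  11.75   10.75   30.25   29.5  2790.  ]
scene [  12.75   12.25   24.     24.25 1755.75]
tri cap blob centre [ 0.48000085 -0.16855604  0.21128548] res [ 0.26710924  0.50677974 -0.70668614  0.00167628]
cap rim x y z yaw [ 0.48593511 -0.16607729  0.20257757  0.27466154] 0.20990811297442044
can [ 0.54979959 -0.16962949 -0.00058649 -0.01778302] [ 1.4  0.6 -0.7  0.5 -0.9  0.1  1.1  0.1 -1.  -1.6 -2.   0.3]
cap rim from can [[ 0.48780939 -0.168527    0.20301351]]
scene proj of guess [[121. 316.]
 [167. 268.]
 [219. 293.]
 [174. 347.]]
0 [0.58520858 0.21814367 0.01019565 0.05316744] 12.034934708765373 [ 0.4  1.2 -0.1  0.6  0.2 -1.   1.5  0.6 -2.8  0.4  1.  -2.4  0.5 -0.2
 -0.6  1.7]
1 [ 0.59147574  0.21378531 -0.0120412   0.83655681] 5098.101547519932 [ -5.9  32.8 -29.1 -10.8  14.4 -35.4  38.6   9.3 -39.4   0.9  10.1 -29.2
  35.6   2.6  -5.6  35.6]
2 [ 0.61453667  0.20787224 -0.06741602 -1.47254077] 16070.95782651277 [ 72.6  -9.5  14.4  54.  -49.4  -5.   10.  -67.6 -57.8 -13.   33.2 -48.1
  56.3  36.4 -39.4  59.5]
3 [ 0.5942138   0.21592462 -0.01131632 -0.7287477 ] 4737.164404135514 [ 34.7 -15.9  17.5  29.2 -28.1  11.3  -9.9 -33.1 -30.6  20.  -22.  -19.5
  31.  -20.6  16.1  30.1]
```

```bash
cat >> h.py <<'E'
Q=lambda q:R.from_quat(np.roll(np.asarray(q),-1))
YAW=-.01; AX=np.array([-.5*np.cos(YAW),-.5*np.sin(YAW),np.cos(np.pi/6)]); RIM=np.array([.487,-.168,.203])
def tilted():
    x=np.array([np.cos(np.pi/6)*np.cos(YAW),np.cos(np.pi/6)*np.sin(YAW),.5]); z=-AX
    return R.from_matrix(np.c_[x,np.cross(z,x),z])
def rel(p0,R0,p1,R1): # numbers for a row
    return (R0.inv().apply(np.asarray(p1)-p0)/.2).round(3),((R0.inv()*R1).as_rotvec()/(np.pi/2)).round(3)
def after(p0,R0,s,a): return p0+R0.apply(np.array(s)*.2), R0*R.from_rotvec(np.array(a)*np.pi/2)
E
python3 - <<'E'
from h import *; from station import *
o=get_obs();p,r=o["tcp_pos"],Q(o["eef_rot"]); T=tilted()
W=[(np.array([.33,-.50,.36]),r),(np.array([.42,-.34,.36]),T),(RIM+.08*AX,T),(RIM-.007*AX,T)]
for a,b in W:
    print(a.round(3),*rel(p,r,a,b)); p,r=a,b
E
```

```text
[ 0.33 -0.5   0.36] [ 0.935 -0.403 -0.646] [0. 0. 0.]
[ 0.42 -0.34  0.36] [ 0.644 -0.654  0.001] [-0.047  0.331  0.171]
[ 0.447 -0.168  0.272] [-0.11  -0.863  0.443] [0. 0. 0.]
[ 0.49  -0.168  0.197] [0.    0.    0.435] [0. 0. 0.]
```

Emit:
carry_out([
  {"slide": [0.935, -0.403, -0.646], "angular": [0, 0, 0]},
  {"slide": [0.935, -0.403, -0.646], "angular": [0, 0, 0]},
  {"slide": [0.935, -0.403, -0.646], "angular": [0, 0, 0]},
  {"slide": [0.935, -0.403, -0.646], "angular": [0, 0, 0]},
  {"slide": [0.935, -0.403, -0.646], "angular": [0, 0, 0]},
  {"slide": [0.935, -0.403, -0.646], "angular": [0, 0, 0]},
  {"slide": [0.935, -0.403, -0.646], "angular": [0, 0, 0]},
  {"slide": [0.935, -0.403, -0.646], "angular": [0, 0, 0]},
], gripper=-1)

```text
clock: 0.77
tcp_pos: [0.3314, -0.4996, 0.3614]
eef_rot: [0.001, 0.991, 0.134, 0.0]
ft_force: [0.4, 0.1, 0.5]
width: 0.0855
finger_force: 0.0
```

Emit:
carry_out([
  {"slide": [0.644, -0.654, 0], "angular": [-0.047, 0.331, 0.171]},
  {"slide": [0.644, -0.654, 0], "angular": [-0.047, 0.331, 0.171]},
  {"slide": [0.644, -0.654, 0], "angular": [-0.047, 0.331, 0.171]},
  {"slide": [0.644, -0.654, 0], "angular": [-0.047, 0.331, 0.171]},
  {"slide": [0.644, -0.654, 0], "angular": [-0.047, 0.331, 0.171]},
  {"slide": [0.644, -0.654, 0], "angular": [-0.047, 0.331, 0.171]},
  {"slide": [0.644, -0.654, 0], "angular": [-0.047, 0.331, 0.171]},
  {"slide": [0.644, -0.654, 0], "angular": [-0.047, 0.331, 0.171]},
  {"slide": [0.644, -0.654, 0], "angular": [-0.047, 0.331, 0.171]},
  {"slide": [0.644, -0.654, 0], "angular": [-0.047, 0.331, 0.171]},
])

```text
clock: 1.6
tcp_pos: [0.4201, -0.3415, 0.3604]
eef_rot: [0.002, 0.966, -0.004, 0.258]
ft_force: [0.8, 0.0, 0.2]
width: 0.0853
finger_force: 0.0
```

```bash
python3 - <<'E'
from h import *; from station import *
o=get_obs();p,r=o["tcp_pos"],Q(o["eef_rot"]); T=tilted()
print(o["joint_positions"].round(3),p.round(4),(r.inv()*T).as_rotvec().round(3),o["ft_force"].round(2))
print(rel(p,r,RIM+.08*AX,T))
E
```

```text
[-1.039  0.05   1.993  0.578  0.896  0.219] [ 0.4201 -0.3415  0.3604] [0.002 0.001 0.001] [0.77 0.02 0.17]
(array([-0.109, -0.872,  0.443]), array([0.001, 0.001, 0.001]))
```

Emit:
carry_out([
  {"slide": [-0.11, -0.868, 0.443], "angular": [0, 0, 0]},
  {"slide": [-0.11, -0.868, 0.443], "angular": [0, 0, 0]},
  {"slide": [-0.11, -0.868, 0.443], "angular": [0, 0, 0]},
  {"slide": [-0.11, -0.868, 0.443], "angular": [0, 0, 0]},
  {"slide": [-0.11, -0.868, 0.443], "angular": [0, 0, 0]},
  {"slide": [-0.11, -0.868, 0.443], "angular": [0, 0, 0]},
  {"slide": [-0.11, -0.868, 0.443], "angular": [0, 0, 0]},
  {"slide": [-0.11, -0.868, 0.443], "angular": [0, 0, 0]},
  {"slide": [-0.11, -0.868, 0.443], "angular": [0, 0, 0]},
  {"slide": [-0.11, -0.868, 0.443], "angular": [0, 0, 0]},
])

```text
clock: 2.43
tcp_pos: [0.4473, -0.1685, 0.273]
eef_rot: [0.003, 0.966, -0.005, 0.259]
ft_force: [0.5, 0.3, -0.2]
width: 0.0852
finger_force: 0.0
```

```bash
python3 - <<'E'
from h import *; from station import *
o=get_obs();p,r=o["tcp_pos"],Q(o["eef_rot"]); T=tilted()
print(o["joint_positions"].round(3),p.round(4),(r.inv()*T).as_rotvec().round(3),o["ft_force"].round(2))
print(rel(p,r,RIM-.007*AX,T))
A=[]
for n in("scene","top"):
    c=get_image(n); u=proj(c,RIM).ravel().astype(int); t=proj(c,o["tcp_pos"]).ravel().round(1); print(n,u,t)
    x,y=u[0]-50,u[1]-75; A.append(cv2.resize(c["img"][y:y+110,x:x+100],(400,440),interpolation=cv2.INTER_CUBIC))
cv2.imwrite("pics/pre.png",np.hstack(A)[:,:,::-1])
E
```

```text
[-0.663 -0.005  2.302  0.669  0.509  0.382] [ 0.4473 -0.1685  0.273 ] [ 0.003 -0.001  0.   ] [ 0.46  0.3  -0.19]
(array([-0.003, -0.006,  0.438]), array([ 0.002, -0.   ,  0.   ]))
scene [311 171] [327.5 152.3]
top [346 207] [352.5 227.5]
```

View pics/pre.png

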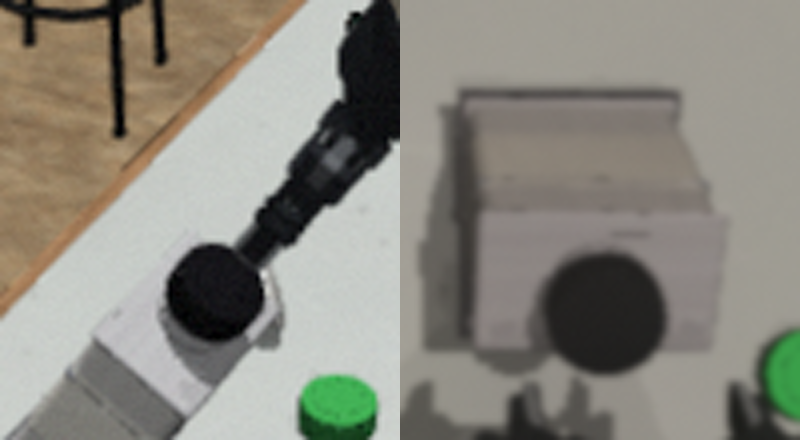

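The fingers straddle the cap's axis: in the top crop they sit at about (327,232) and (382,232) around the cap at (347,210). I'll go down along the axis and close.

Emit:
carry_out([
  {"slide": [0, -0.003, 0.06], "angular": [0, 0, 0]},
  {"slide": [-0.002, -0.005, 0.12], "angular": [0, 0, 0]},
  {"slide": [-0.002, -0.005, 0.18], "angular": [0, 0, 0]},
  {"slide": [-0.002, -0.005, 0.24], "angular": [0, 0, 0]},
  {"slide": [-0.002, -0.005, 0.3], "angular": [0, 0, 0]},
  {"slide": [-0.002, -0.005, 0.35], "angular": [0, 0, 0]},
  {"slide": [-0.002, -0.005, 0.4], "angular": [0, 0, 0]},
  {"slide": [-0.002, -0.005, 0.437], "angular": [0, 0, 0]},
  {"slide": [-0.002, -0.005, 0.437], "angular": [0, 0, 0]},
  {"slide": [-0.002, -0.005, 0.437], "angular": [0, 0, 0]},
])

```text
clock: 3.37
tcp_pos: [0.4901, -0.1669, 0.1964]
eef_rot: [0.002, 0.966, -0.005, 0.259]
ft_force: [-0.0, 0.3, 1.1]
width: 0.0853
finger_force: 0.0
```

Emit:
carry_out([
  {"slide": [0, 0, 0], "angular": [0, 0, 0]},
  {"slide": [0, 0, 0], "angular": [0, 0, 0]},
  {"slide": [0, 0, 0], "angular": [0, 0, 0]},
  {"slide": [0, 0, 0], "angular": [0, 0, 0]},
  {"slide": [0, 0, 0], "angular": [0, 0, 0]},
  {"slide": [0, 0, 0], "angular": [0, 0, 0]},
  {"slide": [0, 0, 0], "angular": [0, 0, 0]},
  {"slide": [0, 0, 0], "angular": [0, 0, 0]},
], gripper=1, force=30)

```text
clock: 4.03
tcp_pos: [0.4902, -0.1672, 0.1973]
eef_rot: [0.003, 0.966, -0.005, 0.259]
ft_force: [-6.4, -2.3, 8.4]
width: 0.0568
finger_force: 29.6
```

```bash
python3 - <<'E'
from h import *; from station import *
o=get_obs();p,r=o["tcp_pos"],Q(o["eef_rot"]); T=tilted()
print(o["joint_positions"].round(3),p.round(4),(r.inv()*T).as_rotvec().round(3),o["width"],o["finger_force"],"tool F",r.inv().apply(o["ft_force"]).round(2),"M",r.inv().apply(o["moment"]).round(2))
print("err to plan mm, tool axes",r.inv().apply(RIM-.007*AX-p)*1e3)
E
```

```text
[-0.583  0.198  2.337  1.071  0.312  0.01 ] [ 0.4902 -0.1672  0.1973] [ 0.003 -0.001  0.001] 0.05680652652965153 29.63253613561392 tool F [ -1.32   2.41 -10.41] M [-0.41 -0.54  0.03]
err to plan mm, tool axes [0.07871924 0.87410365 0.46584689]
```

Emit:
carry_out([
  {"slide": [0, 0, 0], "angular": [0, 0, 0]},
  {"slide": [0, 0, 0], "angular": [0, 0, 0]},
  {"slide": [0, 0, 0.01], "angular": [0, 0, 0]},
  {"slide": [0, 0, 0.02], "angular": [0, 0, 0]},
  {"slide": [0, 0, 0.032], "angular": [0, 0, 0]},
  {"slide": [0, 0, 0.032], "angular": [0, 0, 0]},
  {"slide": [0, 0, 0.032], "angular": [0, 0, 0]},
], force=100)

```text
clock: 4.62
tcp_pos: [0.4934, -0.1672, 0.1918]
eef_rot: [0.003, 0.966, -0.005, 0.259]
ft_force: [-10.6, -2.0, 13.1]
width: 0.0554
finger_force: 103.5
```

```bash
cat > st.py <<'E'
from h import *; from station import *
o=get_obs();p,r=o["tcp_pos"],Q(o["eef_rot"]); T=tilted()
print(o["clock"],o["joint_positions"].round(3),p.round(4),"rot from tilted",(T.inv()*r).as_rotvec(True).round(2),o["width"].round(4),o["finger_force"].round(1),"tool F",r.inv().apply(o["ft_force"]).round(2),"M",r.inv().apply(o["moment"]).round(2))
print("axial depth below plan mm",(p-(RIM-.007*AX))@-AX*1e3)
E
python3 st.py
```

```text
Traceback (most recent call last):
  File "st.py", line 3, in <module>
    print(o["clock"],o["joint_positions"].round(3),p.round(4),"rot from tilted",(T.inv()*r).as_rotvec(True).round(2),o["width"].round(4),o["finger_force"].round(1),"tool F",r.inv().apply(o["ft_force"]).round(2),"M",r.inv().apply(o["moment"]).round(2))
                                                                                                                     ^^^^^^^^^^^^^^^^
AttributeError: 'float' object has no attribute 'round'
```

Emit:
carry_out([
  {"slide": [0, 0, 0.004], "angular": [0, 0, -0.04]},
  {"slide": [0, 0, 0.004], "angular": [0, 0, -0.08]},
  {"slide": [0, 0, 0.004], "angular": [0, 0, -0.12]},
  {"slide": [0, 0, 0.004], "angular": [0, 0, -0.16]},
  {"slide": [0, 0, 0.004], "angular": [0, 0, -0.2]},
  {"slide": [0, 0, 0.004], "angular": [0, 0, -0.2]},
])

```text
clock: 5.12
tcp_pos: [0.4939, -0.167, 0.1913]
eef_rot: [0.044, 0.954, 0.149, 0.256]
ft_force: [-8.6, -0.9, 14.3]
width: 0.0551
finger_force: 103.6
```

```bash
sed -i 's/o\["width"\].round(4),o\["finger_force"\].round(1)/round(o["width"],4),round(o["finger_force"],1)/' st.py; python3 st.py
```

```text
5.1167 [-0.577  0.215  2.337  1.123  0.301 -0.357] [ 0.4939 -0.167   0.1913] rot from tilted [ -0.16   0.06 -18.33] 0.0551 103.6 tool F [ -0.6    0.92 -16.69] M [-0.05 -0.38  0.04]
axial depth below plan mm 6.556540049620059
```

Emit:
carry_out([
  {"slide": [0, 0, 0], "angular": [0, 0, -0.05]},
  {"slide": [0, 0, 0], "angular": [0, 0, -0.1]},
  {"slide": [0, 0, 0], "angular": [0, 0, -0.15]},
  {"slide": [0, 0, 0], "angular": [0, 0, -0.2]},
  {"slide": [0, 0, 0], "angular": [0, 0, -0.25]},
  {"slide": [0, 0, 0], "angular": [0, 0, -0.3]},
  {"slide": [0, 0, 0], "angular": [0, 0, -0.35]},
  {"slide": [0, 0, 0], "angular": [0, 0, -0.4]},
  {"slide": [0, 0, 0], "angular": [0, 0, -0.44]},
  {"slide": [0, 0, 0], "angular": [0, 0, -0.47]},
  {"slide": [0, 0, 0], "angular": [0, 0, -0.47]},
  {"slide": [0, 0, 0], "angular": [0, 0, -0.47]},
])

```text
clock: 6.12
tcp_pos: [0.4939, -0.1675, 0.1913]
eef_rot: [0.133, 0.837, 0.481, 0.223]
ft_force: [-11.8, -3.5, 14.0]
width: 0.0555
finger_force: 103.6
```

```bash
python3 st.py
```

```text
6.1167 [-0.578  0.215  2.337  1.123  0.3   -1.092] [ 0.4939 -0.1675  0.1913] rot from tilted [-2.20e-01 -3.00e-02 -6.04e+01] 0.0555 103.6 tool F [ -4.76  -0.87 -18.01] M [ 0.14 -0.75 -0.07]
axial depth below plan mm 6.545297148224145
```

Turned by 60.4° with almost no torque, so I'll lift slowly along the axis.

Emit:
carry_out([
  {"slide": [0, 0, -0.02], "angular": [0, 0, 0]},
  {"slide": [0, 0, -0.04], "angular": [0, 0, 0]},
  {"slide": [0, 0, -0.06], "angular": [0, 0, 0]},
  {"slide": [0, 0, -0.08], "angular": [0, 0, 0]},
  {"slide": [0, 0, -0.1], "angular": [0, 0, 0]},
  {"slide": [0, 0, -0.1], "angular": [0, 0, 0]},
])

```text
clock: 6.62
tcp_pos: [0.4838, -0.1668, 0.2086]
eef_rot: [0.132, 0.837, 0.481, 0.223]
ft_force: [0.5, 0.9, -1.9]
width: 0.0554
finger_force: 105.8
```

```bash
python3 st.py
```

```text
6.6167 [-0.593  0.166  2.335  0.986  0.335 -0.961] [ 0.4838 -0.1668  0.2086] rot from tilted [-1.500e-01 -1.000e-02 -6.039e+01] 0.0554 105.8 tool F [ 0.52 -0.93  1.84] M [ 0.22 -0.14 -0.01]
axial depth below plan mm -13.469316703394894
```

Emit:
carry_out([
  {"slide": [0, 0, -0.1], "angular": [0, 0, 0]},
  {"slide": [0, 0, -0.2], "angular": [0, 0, 0]},
  {"slide": [0, 0, -0.3], "angular": [0, 0, 0]},
  {"slide": [0, 0, -0.35], "angular": [0, 0, 0]},
  {"slide": [0, 0, -0.35], "angular": [0, 0, 0]},
  {"slide": [0, 0, -0.35], "angular": [0, 0, 0]},
])

```text
clock: 7.12
tcp_pos: [0.449, -0.1663, 0.2687]
eef_rot: [0.133, 0.837, 0.481, 0.223]
ft_force: [1.3, 0.1, -0.9]
width: 0.0552
finger_force: 105.9
```

```bash
python3 st.py; cat > plan.py <<'E'
from h import *; from station import *
o=get_obs();p,r=o["tcp_pos"],Q(o["eef_rot"])
D=lambda y:R.from_matrix(Rz(y)@np.diag([1,-1,-1.]))
W=[(np.array([.46,-.04,.34]),D(.7)),(np.array([.53,.11,.30]),D(.0)),(np.array([.565,.215,.19]),D(0)),(np.array([.565,.215,.04]),D(0))]
for a,b in W:
    print(a.round(3),*rel(p,r,a,b)); p,r=a,b
E
python3 plan.py; python3 - <<'E'
from h import *; from station import *
A=[]
for n,(x,y) in {"scene":(255,90),"top":(300,140)}.items():
    A.append(cv2.resize(get_image(n)["img"][y:y+110,x:x+100],(400,440),interpolation=cv2.INTER_CUBIC))
cv2.imwrite("pics/off.png",np.hstack(A)[:,:,::-1])
E
```

```text
7.1167 [-0.655  0.003  2.308  0.684  0.494 -0.682] [ 0.449  -0.1663  0.2687] rot from tilted [ -0.16  -0.   -60.38] 0.0552 105.9 tool F [0.44 0.56 1.44] M [ 0.25 -0.14  0.05]
axial depth below plan mm -82.87900441632797
[ 0.46 -0.04  0.34] [ 0.658 -0.12  -0.286] [ 0.26  -0.212  0.213]
[0.53 0.11 0.3 ] [ 0.751 -0.348  0.2  ] [0.    0.    0.446]
[0.565 0.215 0.19 ] [ 0.175 -0.525  0.55 ] [0. 0. 0.]
[0.565 0.215 0.04 ] [0.   0.   0.75] [0. 0. 0.]
```

View pics/off.png

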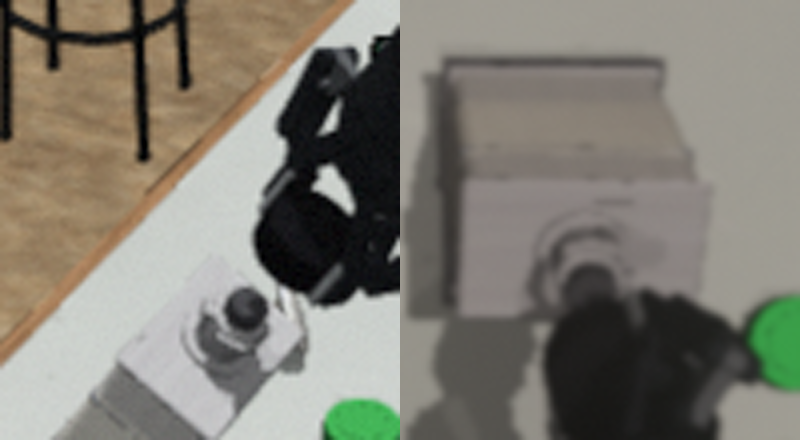

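The picture shows the cap off. The bare neck is at scene px (316,167), and the fingers hold the cap at about (330,150). Now I'll carry it to the tray.

Emit:
carry_out([
  {"slide": [0.13, -0.025, -0.16], "angular": [0, 0, 0]},
  {"slide": [0.26, -0.05, -0.286], "angular": [0.05, -0.04, 0.04]},
  {"slide": [0.658, -0.12, -0.286], "angular": [0.26, -0.212, 0.213]},
  {"slide": [0.658, -0.12, -0.286], "angular": [0.26, -0.212, 0.213]},
  {"slide": [0.658, -0.12, -0.286], "angular": [0.26, -0.212, 0.213]},
  {"slide": [0.658, -0.12, -0.286], "angular": [0.26, -0.212, 0.213]},
  {"slide": [0.658, -0.12, -0.286], "angular": [0.26, -0.212, 0.213]},
  {"slide": [0.658, -0.12, -0.286], "angular": [0.26, -0.212, 0.213]},
  {"slide": [0.658, -0.12, -0.286], "angular": [0.26, -0.212, 0.213]},
  {"slide": [0.658, -0.12, -0.286], "angular": [0.26, -0.212, 0.213]},
  {"slide": [0.658, -0.12, -0.286], "angular": [0.26, -0.212, 0.213]},
  {"slide": [0.658, -0.12, -0.286], "angular": [0.26, -0.212, 0.213]},
])

```text
clock: 8.22
tcp_pos: [0.4593, -0.0395, 0.3386]
eef_rot: [-0.001, 0.939, 0.344, -0.0]
ft_force: [-1.1, -0.1, -1.1]
width: 0.055
finger_force: 105.9
```

Emit:
carry_out([
  {"slide": [0.751, -0.348, 0.2], "angular": [0, 0, 0.446]},
  {"slide": [0.751, -0.348, 0.2], "angular": [0, 0, 0.446]},
  {"slide": [0.751, -0.348, 0.2], "angular": [0, 0, 0.446]},
  {"slide": [0.751, -0.348, 0.2], "angular": [0, 0, 0.446]},
  {"slide": [0.751, -0.348, 0.2], "angular": [0, 0, 0.446]},
  {"slide": [0.751, -0.348, 0.2], "angular": [0, 0, 0.446]},
  {"slide": [0.751, -0.348, 0.2], "angular": [0, 0, 0.446]},
  {"slide": [0.751, -0.348, 0.2], "angular": [0, 0, 0.446]},
  {"slide": [0.751, -0.348, 0.2], "angular": [0, 0, 0.446]},
  {"slide": [0.751, -0.348, 0.2], "angular": [0, 0, 0.446]},
])

```text
clock: 9.05
tcp_pos: [0.5294, 0.1094, 0.3003]
eef_rot: [-0.001, 1.0, 0.001, 0.0]
ft_force: [-0.2, 0.9, -0.6]
width: 0.0555
finger_force: 105.9
```

```bash
sed -i 's/^W=.*/W=[(np.array([.565,.215,.19]),D(0)),(np.array([.565,.215,.04]),D(0))]/' plan.py; python3 st.py; python3 plan.py
```

```text
9.05 [1.470e-01 2.590e-01 1.761e+00 1.000e-03 1.121e+00 1.714e+00] [0.5294 0.1094 0.3003] rot from tilted [  0.26 -29.99  -0.7 ] 0.0555 105.9 tool F [-0.17 -0.92  0.61] M [0.   0.05 0.01]
axial depth below plan mm -71.4742688146614
[0.565 0.215 0.19 ] [ 0.179 -0.527  0.552] [-0.001 -0.     0.002]
[0.565 0.215 0.04 ] [0.   0.   0.75] [0. 0. 0.]
```

Emit:
carry_out([
  {"slide": [0.179, -0.528, 0.2], "angular": [0, 0, 0]},
  {"slide": [0.179, -0.528, 0.4], "angular": [0, 0, 0]},
  {"slide": [0.179, -0.528, 0.552], "angular": [0, 0, 0]},
  {"slide": [0.179, -0.528, 0.552], "angular": [0, 0, 0]},
  {"slide": [0.179, -0.528, 0.552], "angular": [0, 0, 0]},
  {"slide": [0.179, -0.528, 0.552], "angular": [0, 0, 0]},
  {"slide": [0.179, -0.528, 0.552], "angular": [0, 0, 0]},
  {"slide": [0.179, -0.528, 0.552], "angular": [0, 0, 0]},
])

```text
clock: 9.72
tcp_pos: [0.5661, 0.2153, 0.1913]
eef_rot: [-0.001, 1.0, 0.0, 0.001]
ft_force: [0.7, -0.2, 0.4]
width: 0.0551
finger_force: 106.0
```

```bash
python3 st.py; python3 - <<'E'
from h import *; from station import *
A=[]
for n,(x,y) in {"scene":(120,220),"top":(100,80)}.items():
    A.append(cv2.resize(get_image(n)["img"][y:y+150,x:x+140],(392,420),interpolation=cv2.INTER_CUBIC))
cv2.imwrite("pics/tray.png",np.hstack(A)[:,:,::-1])
E
```

```text
9.7167 [3.130e-01 4.600e-01 1.745e+00 1.000e-03 9.350e-01 1.882e+00] [0.5661 0.2153 0.1913] rot from tilted [  0.25 -29.92  -0.55] 0.0551 106.0 tool F [ 0.71  0.16 -0.42] M [-0.01  0.01  0.04]
axial depth below plan mm 40.80794141216237
```

View pics/tray.png

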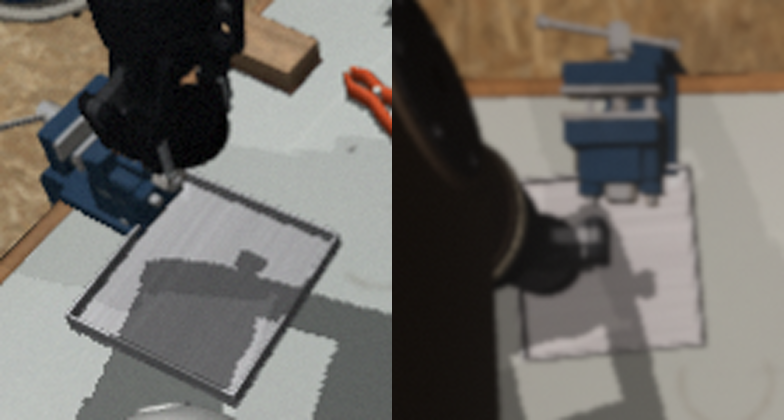

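The tray, empty, is where I measured it: top corners at px (148,144), (207,140), (212,203) and (149,207). The vise stands close to its +x side, so I'll place the cap slightly to -x of centre.

Emit:
carry_out([
  {"slide": [-0.08, 0, 0], "angular": [0, 0, 0]},
  {"slide": [-0.08, 0, 0.15], "angular": [0, 0, 0]},
  {"slide": [-0.08, 0, 0.3], "angular": [0, 0, 0]},
  {"slide": [-0.08, 0, 0.45], "angular": [0, 0, 0]},
  {"slide": [-0.08, 0, 0.6], "angular": [0, 0, 0]},
  {"slide": [-0.08, 0, 0.7], "angular": [0, 0, 0]},
  {"slide": [-0.08, 0, 0.8], "angular": [0, 0, 0]},
  {"slide": [-0.08, 0, 0.85], "angular": [0, 0, 0]},
  {"slide": [-0.08, 0, 0.85], "angular": [0, 0, 0]},
  {"slide": [-0.08, 0, 0.85], "angular": [0, 0, 0]},
])

```text
clock: 10.65
tcp_pos: [0.5496, 0.216, 0.0203]
eef_rot: [-0.001, 1.0, 0.0, -0.0]
ft_force: [0.1, 0.0, 0.4]
width: 0.0553
finger_force: 106.0
```

Emit:
carry_out([
  {"slide": [0, 0, 0.02], "angular": [0, 0, 0]},
  {"slide": [0, 0, 0.04], "angular": [0, 0, 0]},
  {"slide": [0, 0, 0.06], "angular": [0, 0, 0]},
  {"slide": [0, 0, 0.07], "angular": [0, 0, 0]},
  {"slide": [0, 0, 0.08], "angular": [0, 0, 0]},
  {"slide": [0, 0, 0.08], "angular": [0, 0, 0]},
  {"slide": [0, 0, 0.08], "angular": [0, 0, 0]},
])

```text
clock: 11.23
tcp_pos: [0.5491, 0.2162, 0.0035]
eef_rot: [-0.0, 1.0, 0.0, -0.001]
ft_force: [-0.5, -1.0, 0.1]
width: 0.0556
finger_force: 106.0
```

Emit:
carry_out([
  {"slide": [0, 0, 0.004], "angular": [0, 0, 0]},
  {"slide": [0, 0, 0.008], "angular": [0, 0, 0]},
  {"slide": [0, 0, 0.012], "angular": [0, 0, 0]},
  {"slide": [0, 0, 0.012], "angular": [0, 0, 0]},
  {"slide": [0, 0, 0.012], "angular": [0, 0, 0]},
])

```text
clock: 11.65
tcp_pos: [0.5491, 0.2162, 0.0011]
eef_rot: [-0.0, 1.0, 0.0, -0.0]
ft_force: [0.4, 0.9, -0.5]
width: 0.0548
finger_force: 106.0
```

Emit:
carry_out([
  {"slide": [0, 0, 0.004], "angular": [0, 0, 0]},
  {"slide": [0, 0, 0.008], "angular": [0, 0, 0]},
  {"slide": [0, 0, 0.008], "angular": [0, 0, 0]},
  {"slide": [0, 0, 0.008], "angular": [0, 0, 0]},
])

```text
clock: 11.98
tcp_pos: [0.5491, 0.2162, -0.0005]
eef_rot: [-0.0, 1.0, 0.0, -0.001]
ft_force: [0.1, 0.4, -0.6]
width: 0.0552
finger_force: 106.0
```

Emit:
carry_out([
  {"slide": [0, 0, 0.003], "angular": [0, 0, 0]},
  {"slide": [0, 0, 0.006], "angular": [0, 0, 0]},
  {"slide": [0, 0, 0.006], "angular": [0, 0, 0]},
  {"slide": [0, 0, 0.006], "angular": [0, 0, 0]},
])

```text
clock: 12.32
tcp_pos: [0.5492, 0.2162, -0.0009]
eef_rot: [-0.001, 1.0, 0.0, -0.0]
ft_force: [-4.4, -1.6, 15.1]
width: 0.0554
finger_force: 115.1
```

Emit:
carry_out([
  {"slide": [0, 0, 0.003], "angular": [0, 0, 0]},
  {"slide": [0, 0, 0.006], "angular": [0, 0, 0]},
  {"slide": [0, 0, 0.006], "angular": [0, 0, 0]},
  {"slide": [0, 0, 0.006], "angular": [0, 0, 0]},
])

```text
clock: 12.65
tcp_pos: [0.5492, 0.2162, -0.001]
eef_rot: [-0.001, 1.0, 0.0, -0.0]
ft_force: [-10.0, -4.3, 39.0]
width: 0.0553
finger_force: 127.1
```

Emit:
carry_out([
  {"slide": [0, 0, -0.005], "angular": [0, 0, 0]},
  {"slide": [0, 0, -0.01], "angular": [0, 0, 0]},
  {"slide": [0, 0, -0.01], "angular": [0, 0, 0]},
  {"slide": [0, 0, -0.01], "angular": [0, 0, 0]},
], force=20)

```text
clock: 12.98
tcp_pos: [0.5493, 0.2162, -0.0008]
eef_rot: [-0.001, 1.0, 0.0, -0.0]
ft_force: [-2.2, -0.1, 7.5]
width: 0.0555
finger_force: 110.2
```

Emit:
carry_out([
  {"slide": [0, 0, 0], "angular": [0, 0, 0]},
  {"slide": [0, 0, 0], "angular": [0, 0, 0]},
  {"slide": [0, 0, 0], "angular": [0, 0, 0]},
  {"slide": [0, 0, 0], "angular": [0, 0, 0]},
  {"slide": [0, 0, 0], "angular": [0, 0, 0]},
  {"slide": [0, 0, 0], "angular": [0, 0, 0]},
  {"slide": [0, 0, 0], "angular": [0, 0, 0]},
  {"slide": [0, 0, 0], "angular": [0, 0, 0]},
], gripper=-1)

```text
clock: 13.65
tcp_pos: [0.5492, 0.2162, -0.0009]
eef_rot: [-0.001, 1.0, 0.0, -0.0]
ft_force: [0.1, -0.0, -0.6]
width: 0.0851
finger_force: 0.0
```

Released with no residual force. Now I'll go straight up and to the side, out of the way of the camera.

Emit:
carry_out([
  {"slide": [0, 0, -0.08], "angular": [0, 0, 0]},
  {"slide": [0, 0, -0.2], "angular": [0, 0, 0]},
  {"slide": [0, 0, -0.4], "angular": [0, 0, 0]},
  {"slide": [0, 0, -0.6], "angular": [0, 0, 0]},
  {"slide": [0, 0, -0.8], "angular": [0, 0, 0]},
  {"slide": [0, 0, -0.98], "angular": [0, 0, 0]},
  {"slide": [0, 0, -0.98], "angular": [0, 0, 0]},
])

```text
clock: 14.23
tcp_pos: [0.5526, 0.2171, 0.2023]
eef_rot: [-0.002, 1.0, 0.0, 0.004]
ft_force: [1.3, 0.6, 0.3]
width: 0.0855
finger_force: 0.0
```

Emit:
carry_out([
  {"slide": [-0.2, 0.9, -0.4], "angular": [0, 0, 0]},
  {"slide": [-0.2, 0.9, -0.4], "angular": [0, 0, 0]},
  {"slide": [-0.2, 0.9, -0.4], "angular": [0, 0, 0]},
  {"slide": [-0.2, 0.9, -0.4], "angular": [0, 0, 0]},
  {"slide": [-0.2, 0.9, -0.4], "angular": [0, 0, 0]},
  {"slide": [-0.2, 0.9, -0.4], "angular": [0, 0, 0]},
  {"slide": [-0.2, 0.9, -0.4], "angular": [0, 0, 0]},
  {"slide": [-0.2, 0.9, -0.4], "angular": [0, 0, 0]},
])

```text
clock: 14.9
tcp_pos: [0.5095, 0.036, 0.2749]
eef_rot: [-0.001, 1.0, -0.0, -0.0]
ft_force: [0.3, 0.6, -0.6]
width: 0.0854
finger_force: 0.0
```

```bash
python3 - <<'E'
from h import *; from station import *
A=[]
for n,(x,y) in {"scene":(120,220),"top":(100,80)}.items():
    c=get_image(n); print(n,proj(c,[.549,.216,.029]).round())
    A.append(cv2.resize(c["img"][y:y+150,x:x+140],(392,420),interpolation=cv2.INTER_CUBIC))
cv2.imwrite("pics/end.png",np.hstack(A)[:,:,::-1])
E
```

```text
scene [[205. 319.]]
top [[177. 188.]]
```

View pics/end.png

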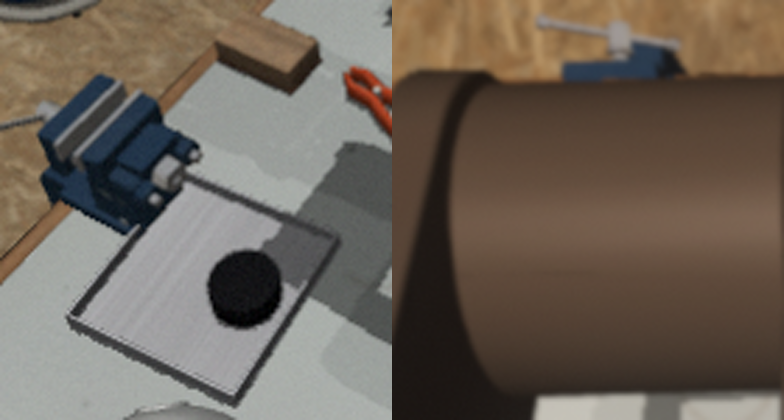

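The cap lies flat in the tray, closed side up, at scene px (207,322), which matches the predicted (205,319). The gripper is clear, so I'll hand in.

```bash
python3 -c "
from station import *
print(sign_off())"
```

```text
the job is handed in; nothing more can be done
None
```

I pressed the cap, turned it 60° anticlockwise, took it off and left it flat in the drip tray, open side down; the job was handed in at about 15 s, with no verdict shown.

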